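# Dial and tip the ball dispenser on a jeweller's bench

### The arm

A 6-joint arm with a two-finger parallel gripper is mounted at the origin on the work surface. World frame = base frame: x ahead of the robot, y to its left, z up, the work surface at z = 0. Lengths are in m, angles in degrees, forces in N, time in s.
With the tool pointing down it reaches from about 0.25 to 0.725 m from the base axis. Payload 9.7 kg.
Tool frame: the origin (TCP) lies midway between the tips of the shut fingers; the grasp point (between the pads) lies 19 mm behind it; z points along the fingers, y is the line along which they close (so a half turn about z gives the same grasp; the last joint's range is limited). The gripper opens to 85 mm and grips with 20 to 120 N. Pads are 22 mm wide; open, the fingers measure 114 mm over their backs; the gripper's body (76 mm by 85 mm) begins 54 mm behind the grasp point. The pads swing forward as they close: fully open they stand 13 mm farther back than shut.
Start: joints at [70.875, 4.979, 10.078, 95.1, 0, 90], TCP at [0.18, 0.52, 0.231] pointing down, gripper open.
Joint ranges: [-179.16, 179.16], [-48.56, 103.87], [-65.8, 70.77], [-126.05, 130.52], [-82.76, 87.17], [-180, 180]. Speed limits (degrees/s): [127.2, 127.2, 147.25, 180, 180, 180].

### API

Orientations are given as [roll, pitch, yaw] about the fixed x, y, z axes, in that order (R = Rz(yaw) Ry(pitch) Rx(roll)).
In Python, from workcell import bot gives the robot as it stands.
- The arm moves only by the shell command python3 -m crank 'ROWS' [FORCE]. ROWS is JSON, a list of rows, each an object with "gripper": the finger opening in mm, from 0 to 85.4; "travel": the shift along the tool's x, y, z in mm, a list of three; "twist": the turn, a rotation vector about the tool's x, y, z in rad, a list of three. In form: [{"gripper": gripper, "travel": [tx, ty, tz], "twist": [rx, ry, rz]}, ...]. A call has 1 to 12 rows; each row shifts and turns the commanded pose from where the row before left it, along the tool's axes as they then stand; what a row does not reach is not made up. A row lasts 1/8 s, in which the tool goes at most 62.5 mm and 10.7 degrees, less where a joint would pass 70% of its speed; a pose out of reach is approached as far as the arm can. A call is refused whole if a number of a shift passes 62.5 or a number of a turn 0.188, either way. A call with a gripper value outside its range is refused whole. The fingers move at their own pace and stop on an object; FORCE is the grip in N (left out, the last holds). Time passes only in rows, so rows that do not move let the fingers close. It gives the time, the measured TCP pose, the force, the opening and the grip force at its end, in the units of the state.
- bot.get_obs(): the state, without advancing time (a new reading comes with each control period).
- bot.camera(name): name is "scene" or "top"; returns the picture (480x640x3 uint8, red, green, blue); there is no depth.
- bot.calibration(name): a dict with "vfov" (degrees; the focal length in pixels is half the picture's height over the tangent of half this angle, whatever the lens; pixels are square), "cx", "cy" (the principal point, pixels), "k1" (the pictures are not rectified: a ray, as slopes to the right and down, at radius r is drawn at 1 + k1 r^2 times it, then the intrinsics apply), "camera_from_world" (4x4, takes a point from world to camera coordinates). Camera axes: x right, y down, z forward; pixel columns grow to the right and rows downward; lengths in m; the calibration is good to about 2 mm. A picture is of the moment at which its call begins. calibration takes no time and is no camera call.
- bot.job_done(): hands the job in; it is judged then, once.
The state is a dict: "time": time; "q": joint angles; "qd": joint speeds; "joint_efforts": joint torques, N m; "ee_pos": TCP position; "tcp_rot": TCP orientation; "wrist_force": force on the tool from outside, world axes, zero at the start; "torque": the same for the moment, N m; "opening": finger opening in m; "grasp_force": force on a finger pad.
Only numpy, scipy, OpenCV 4.12 (cv2) and the standard library are available. Lean on these libraries where they do the work, as an engineer would, in place of code of your own. Each camera call takes 0.05 s, during which the arm holds its last target. There are 200 camera calls.

### The job

The steel burnishing balls in the tipping dispenser are needed in the wooden tray below it. With the canister upright, turn its dial (black knob) until the 22 mm round hole, the one that lets the steel balls out but keeps the brass balls in, lies squarely over the outlet; only then tip the canister right over (red lever) so that all four steel balls run into the tray. Bring the canister back fully upright with the dial left as set, the brass balls still inside, and leave the tray and everything else on the bench where they are.

Things in the scene. Friction and masses are not known exactly. Their poses are not given: they have to be found in the camera images.
- stand: Fixed steel stand of the dispenser; origin on the bench under the middle of the tipping axis. +x: pouring direction (within 0.35 rad of the world's x); +y: side with the red lever; z up. Base plate 215 x 144 x 8 mm (x -60 to 155), two grey cheeks 8 mm thick at y = +-68 mm, 50 mm wide, 148 mm high. The tipping axis runs along y, 130 mm above the bench.
- tip_axis (a point): Point of the canister on the tipping axis, midway between the cheeks. The canister is a clear box: at rest x -46 to 56, y +-44, z -46 to 45 mm from here, orange mark on the pouring wall (+x). Two dividers make three lanes along x: the middle one, 17 mm wide, holds the steel balls, each side lane a brass one. The lid is open on the +x side, under the dial.
- canister (a joint): Tipping hinge: 0 = upright against a stop (start); positive tips the top towards the stand's +x; 2.094 (120 degrees) = right over, the other stop. Balanced, friction about 0.35 N m (some 4 N at the red bar), stays where it is left. The balls run only near the far end (above about 1.9) and need about a second there.
- lever_grip (a point): Middle of the red lever bar, round, 12 mm thick, 62 mm long along the stand's y, fixed to the canister; 120 mm from its middle on the +y side, 90 mm from the tipping axis: at rest 78 mm towards -x and 45 mm above the axis, right over 78 mm towards +x and 45 mm above. Free 26 mm either way; a rod joins the end nearer the canister. Pinched along the stand's x, the bar can turn between the fingers.
- outlet (a point): The point of the canister's lid where the middle lane lets balls out, 42 mm from the dial's axis on the pouring side (+x), just under the dial.
- dial (a joint): Yellow disc 116 mm across, 6 mm thick, on the canister; turns about its upright axis, grows anticlockwise from above, stops at 0 and 4.712. Over the outlet: 0 blank, 1.571 a 9 mm hole (passes nothing), 3.142 the 22 mm hole (passes steel), 4.712 a wide slot (opens all lanes: brass too). Friction 0.12 N m, stays where left; 0.1 rad off does no harm. Starts at 0.3 to 1.4.
- knob_grip (a point): On the dial's axis, at gripping height of the black bar knob: bar 48 mm long, 14 mm thick, 32 mm high on the dial's top face; this point is 21 mm above that face, 11 mm below the knob's top, 72.5 mm above the tipping axis. Its x axis lies along the bar and points at the stand's +x when the dial reads 0; a white line runs from the middle to that end.
- hole_medium (a point): Centre of the 22 mm hole at the dial's top face, 42 mm from the dial's axis, opposite to the white line.
- tray_in (a point): Centre of the inner floor of the loose wooden tray that stands on the stand's base plate under the canister: outside 170 x 116 x 30 mm, walls 4 mm, long side along the stand's x, middle 55 mm in front (+x) of the tipping axis. It is already where the balls fall.
- steel0_center (a point): Centre of a polished steel ball, 14 mm diameter, 11 g; starts in the middle lane of the canister.
- steel1_center (a point): Centre of a polished steel ball, 14 mm diameter, 11 g; starts in the middle lane of the canister.
- steel2_center (a point): Centre of a polished steel ball, 14 mm diameter, 11 g; starts in the middle lane of the canister.
- steel3_center (a point): Centre of a polished steel ball, 14 mm diameter, 11 g; starts in the middle lane of the canister.
- brass0_center (a point): Centre of a brass ball, 16 mm diameter, 18 g; starts in a side lane of the canister and stays in it.
- brass1_center (a point): Centre of a brass ball, 16 mm diameter, 18 g; starts in a side lane of the canister and stays in it.
- pliers_blue: Bystander: pliers with blue handles, 140 mm long, lying 12 mm high on the bench on the robot's side of the stand; origin under its middle.
- pliers_red: Bystander: pliers with red handles, 140 mm long, lying on the bench.
- doming_block: Bystander: brass doming block, a 50 mm cube, beside the stand on the side away from the lever.
- mandrel: Bystander: upright steel ring mandrel on a foot 60 mm across, 160 mm high.
- hammer: Bystander: hammer lying on the bench, 260 mm long.
- cup: Bystander: blue ceramic cup, 72 mm across, 70 mm high.
- brush: Bystander: bench brush lying on the bench, 200 mm long.
There are look-alikes about, which are no part of the job. Leave any orange look-alike of the part that bears tray_in alone.

How it is judged:
By the outcome, as a careful person would: the job done as asked, in the order asked, and still so for the second after the job is handed in, with the robot touching nothing.
It also fails if it takes over 62 s, if anything falls off the work surface, if the arm or the gripper's body presses on something with over 40 N, if the wrist force passes 120 N, or if a joint passes its speed limit or range.

## Working session

There is one attempt and no reset: what is moved stays moved. The work goes in short steps, Python scripts to look and compute and a shell command to move; the robot and the scene stay as the last step left them, time stands still between calls to the robot, and variables do not carry over. Pictures are saved under pics/ and viewed, at most 10 in all, crops included, and the job is handed in when it is done.

```bash
ls; mkdir -p pics; python3 - <<'E'
from workcell import bot
import cv2
for n in("scene","top"):
    cv2.imwrite(f"pics/{n}0.png",bot.camera(n)[:,:,::-1]); print(n,bot.calibration(n))
print(bot.get_obs())
E
```

```text
pics
scene {'vfov': 55.788824924395946, 'cx': 316.6526629958445, 'cy': 239.43666388524503, 'k1': -0.10734914762305463, 'camera_from_world': array([[ 0.38230679,  0.9240192 ,  0.00548085, -0.20454773],
       [ 0.77154381, -0.31594587, -0.55217602, -0.35391394],
       [-0.50848959,  0.21532936, -0.83370954,  1.67093306],
       [ 0.        ,  0.        ,  0.        ,  1.        ]])}
top {'vfov': 43.7397806562357, 'cx': 315.4098381280508, 'cy': 242.98328971054912, 'k1': -0.0574626765736698, 'camera_from_world': array([[-1.56836470e-02, -9.99875867e-01,  1.50758518e-03,
        -6.42303124e-03],
       [-9.92768628e-01,  1.53926615e-02, -1.19052581e-01,
         5.75655467e-01],
       [ 1.19014597e-01, -3.36386191e-03, -9.92886806e-01,
         1.70885888e+00],
       [ 0.00000000e+00,  0.00000000e+00,  0.00000000e+00,
         1.00000000e+00]])}
{'time': 0.1, 'q': array([ 7.08766765e+01,  5.00696380e+00,  1.00402298e+01,  9.51009729e+01,
       -2.01947812e-03,  8.99991551e+01]), 'qd': array([-0.09590954, -0.07380141, -0.03274723, -0.13475278,  0.08183454,
       -0.01047875]), 'joint_efforts': array([ 1.54481280e-03, -5.21563268e+01,  4.65653300e+01,  1.60892220e-02,
        6.58601493e-05, -1.47609818e-06]), 'ee_pos': array([0.18012207, 0.51944685, 0.2306745 ]), 'tcp_rot': array([-1.79932293e+02,  2.01847831e-03,  1.60877524e+02]), 'wrist_force': array([ 0.1628445 , -0.6903321 ,  0.01510244]), 'torque': array([ 0.0190129 , -0.00456267,  0.03173628]), 'grasp_force': 0.0, 'opening': 0.08528814929191433}
```

View pics/scene0.png

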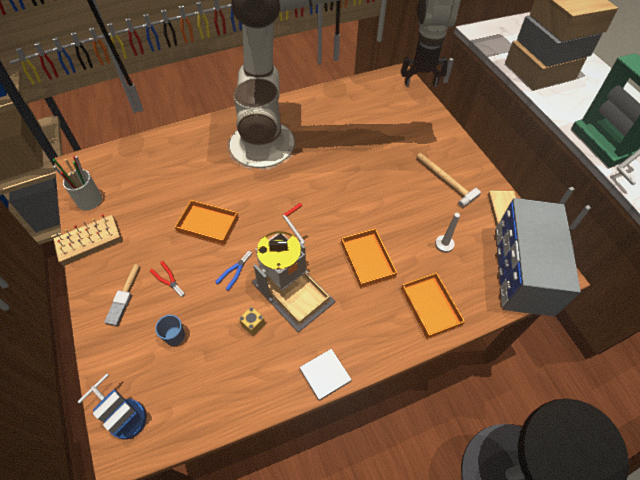

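View pics/top0.png

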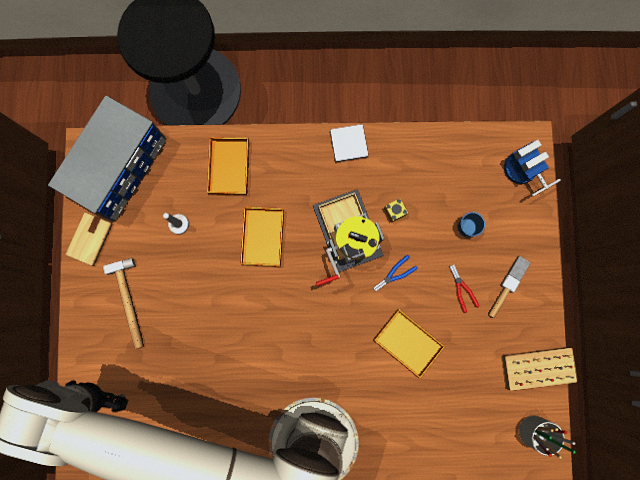

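The scene picture shows the dial at about (279,252) and the red lever bar at (293,210). The top picture shows the dial at (358,239) and the bar at (326,282). Possible mix-ups:
- **Lever:** the red pliers at top (463,288).
- **Yellow dial:** the doming block at top (396,210).
- **Wooden tray at (342,210):** the orange trays at (263,237), (228,166) and (408,342).

I choose the dial and bar that are on the stand, and check them in a close crop.

```bash
cat > h.py <<'E'
from workcell import bot
import numpy as np, cv2
def ray(n,uv):
    c=bot.calibration(n); f=240/np.tan(np.radians(c["vfov"]/2)); K=np.array([[f,0,c["cx"]],[0,f,c["cy"]],[0,0,1]])
    d=cv2.undistortPoints(np.array([[uv]],float),K,np.array([c["k1"],0,0,0,0]))[0,0]
    T=c["camera_from_world"]; R=T[:3,:3]
    return -R.T@T[:3,3], R.T@np.array([d[0],d[1],1])
def plane(n,uv,z):
    o,d=ray(n,uv); return o+d*(z-o[2])/d[2]
def proj(n,p):
    c=bot.calibration(n); f=240/np.tan(np.radians(c["vfov"]/2)); T=c["camera_from_world"]
    q=T[:3,:3]@p+T[:3,3]; s=q[:2]/q[2]; s=s*(1+c["k1"]*(s@s)); return s*f+[c["cx"],c["cy"]]
def blobs(img,lo,hi,box,amin=15):
    h=cv2.cvtColor(img,cv2.COLOR_RGB2HSV); m=cv2.inRange(h,np.array(lo),np.array(hi)); M=np.zeros_like(m); x0,y0,x1,y1=box; M[y0:y1,x0:x1]=m[y0:y1,x0:x1]
    cs,_=cv2.findContours(M,cv2.RETR_EXTERNAL,cv2.CHAIN_APPROX_NONE)
    return [c for c in sorted(cs,key=cv2.contourArea,reverse=True) if cv2.contourArea(c)>=amin]
E
python3 - <<'E'
from h import *
t=cv2.cvtColor(cv2.imread("pics/top0.png"),4); s=cv2.cvtColor(cv2.imread("pics/scene0.png"),4)
for n,im,bx in(("top",t,(300,180,400,300)),("scene",s,(240,195,340,330))):
    for c in blobs(im,(25,150,100),(35,255,255),bx,100)[:2]:
        e=cv2.fitEllipse(cv2.convexHull(c)); print(n,"dial",e,plane(n,e[0],.1815))
    for c in blobs(im,(0,150,80),(6,255,255),bx)[:2]:
        r=cv2.minAreaRect(c); b=cv2.boxPoints(r); print(n,"red",r)
        print([plane(n,p,.175).round(4) for p in ( b)], plane(n,r[0],.175))
cv2.imwrite("pics/c0.png",np.hstack([cv2.resize(t[190:300,300:400],(400,440),interpolation=2),cv2.resize(s[200:310,235:335],(400,440),interpolation=2)])[:,:,::-1])
E
```

```text
top dial ((357.5187683105469, 237.15013122558594), (41.7536506652832, 43.45035934448242), 101.45122528076172) [ 0.57180315 -0.12764382  0.1815    ]
top red ((326.7945556640625, 279.9520568847656), (4.68164587020874, 23.057106018066406), 69.44395446777344)
[array([ 0.4547, -0.0127,  0.175 ]), array([ 0.4753, -0.0705,  0.175 ]), array([ 0.4636, -0.0746,  0.175 ]), array([ 0.443 , -0.0169,  0.175 ])] [ 0.45914554 -0.04364512  0.175     ]
scene dial ((278.33349609375, 249.95558166503906), (36.44221496582031, 43.81548309326172), 85.61512756347656) [ 0.57287509 -0.12667855  0.1815    ]
scene red ((292.6538391113281, 209.23077392578125), (3.3282015323638916, 19.691856384277344), 56.3099365234375)
[array([ 0.4596, -0.0708,  0.175 ]), array([ 0.4407, -0.0139,  0.175 ]), array([ 0.452 , -0.0126,  0.175 ]), array([ 0.4706, -0.0693,  0.175 ])] [ 0.45581973 -0.04188735  0.175     ]
```

View pics/c0.png

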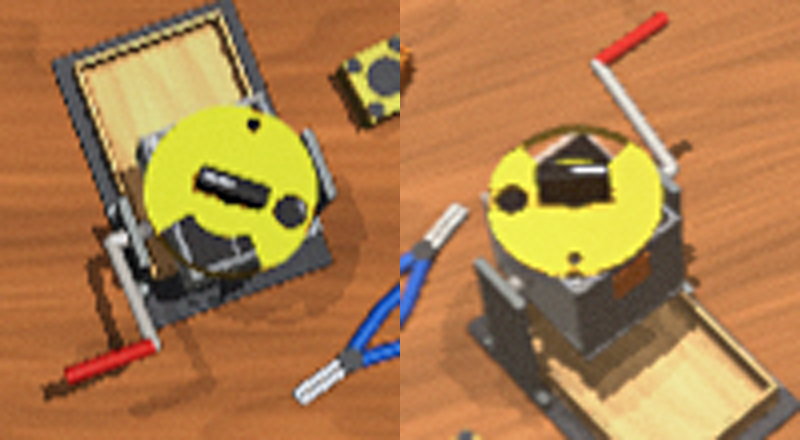

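The crop confirms it. In the top view the black knob runs from (349,234) to (367,239) with its white end to the left. The 22 mm hole is at (372,242), the 9 mm hole at (363,221) and the slot at (352,250). The red bar, with its rod, is on the stand's +y side. Next I'll work out the dial angle and the first move.

```bash
cat >> h.py <<'E'
from scipy.spatial.transform import Rotation as Ro
def pose():
    o=bot.get_obs(); return o, Ro.from_euler('xyz',o["tcp_rot"],degrees=True)
def dialmeas(im,psi,c0,z=.1815):
    "dark blobs inside the dial disc (top view): position relative to the centre, angle in the stand frame"
    h=cv2.cvtColor(im,cv2.COLOR_RGB2HSV); out=[]
    m=(cv2.inRange(h,(20,110,90),(38,255,255))==0).astype(np.uint8)
    u0=proj("top",np.append(c0,z)); disc=np.zeros_like(m); cv2.circle(disc,tuple(int(round(a)) for a in u0),20,1,-1); m&=disc
    n,l,st,ce=cv2.connectedComponentsWithStats(m,connectivity=4)
    for i in range(1,n):
        if st[i,4]>=4:
            p=plane("top",ce[i],z)[:2]-c0; out.append((int(st[i,4]),ce[i].round(1).tolist(),round(np.hypot(*p)*1000,1),round((np.degrees(np.arctan2(p[1],p[0]))-psi+360)%360,1)))
    return out
E
python3 - <<'E'
from h import *
t=cv2.cvtColor(cv2.imread("pics/top0.png"),4)
c=np.array([.5723,-.1272]); print(*dialmeas(t,19,c),sep="\n")
o,R=pose(); print(R.inv().apply(np.array([.5723,-.1272,.265])-o["ee_pos"])*1000)
E
```

```text
(7, [363.0, 220.7], np.float64(46.6), np.float64(320.6))
(117, [357.3, 236.7], np.float64(0.7), np.float64(346.6))
(48, [372.3, 242.5], np.float64(42.5), np.float64(229.6))
(181, [352.2, 251.2], np.float64(40.7), np.float64(140.0))
[-582.37305767 -482.53238423  -33.734798  ]
```

```bash
python3 -m crank '[{"gripper":60,"travel":[-45,-37,-6],"twist":[0,0,0]},{"gripper":60,"travel":[-45,-37,-6],"twist":[0,0,0]},{"gripper":60,"travel":[-45,-37,-6],"twist":[0,0,0]},{"gripper":60,"travel":[-45,-37,-6],"twist":[0,0,0]},{"gripper":60,"travel":[-45,-37,-6],"twist":[0,0,0]},{"gripper":60,"travel":[-45,-37,-6],"twist":[0,0,0]},{"gripper":60,"travel":[-45,-37,0],"twist":[0,0,0]},{"gripper":60,"travel":[-45,-37,0],"twist":[0,0,0]},{"gripper":60,"travel":[-45,-37,0],"twist":[0,0,0]},{"gripper":60,"travel":[-45,-37,0],"twist":[0,0,0]},{"gripper":60,"travel":[-45,-37,0],"twist":[0,0,0]},{"gripper":60,"travel":[-45,-37,0],"twist":[0,0,0]}]' 25
python3 -m crank '[{"gripper":60,"travel":[0,0,0],"twist":[0,0,0.18]},{"gripper":60,"travel":[0,0,0],"twist":[0,0,0.18]},{"gripper":60,"travel":[0,0,0],"twist":[0,0,0.18]},{"gripper":60,"travel":[0,0,0],"twist":[0,0,0.18]},{"gripper":60,"travel":[0,0,0],"twist":[0,0,0.18]},{"gripper":60,"travel":[0,0,0],"twist":[0,0,0.18]},{"gripper":60,"travel":[0,0,0],"twist":[0,0,0.18]},{"gripper":60,"travel":[0,0,0],"twist":[0,0,0.18]},{"gripper":60,"travel":[0,0,0],"twist":[0,0,0.165]}]'
python3 - <<'E'
from h import *
o,R=pose(); print(o["q"].round(1),o["ee_pos"],o["tcp_rot"]); print(R.inv().apply(np.array([.5723,-.1272,.265])-o["ee_pos"])*1000)
E
```

```text
time: 1.6
ee_pos: [0.5456, -0.0787, 0.267]
tcp_rot: [180.0, -0.0, 160.9]
wrist_force: [0.2, 0.7, -0.1]
opening: 0.0601
grasp_force: 0.0
time: 2.72
ee_pos: [0.5448, -0.0768, 0.2669]
tcp_rot: [-180.0, 0.0, 68.6]
wrist_force: [0.1, -0.5, 0.1]
opening: 0.06
grasp_force: 0.0
[ -8.    6.   15.2  99.2  -0.  103.4] [ 0.54481236 -0.07677114  0.2668724 ] [-1.79954093e+02  1.15842537e-02  6.85923231e+01]
[-36.91620358  43.99928949   1.84460645]
```

```bash
python3 -m crank '[{"gripper":60,"travel":[-18,22,0],"twist":[0,0,0]},{"gripper":60,"travel":[-19,22,0],"twist":[0,0,0]},{"gripper":60,"travel":[0,0,20],"twist":[0,0,0]},{"gripper":60,"travel":[0,0,8],"twist":[0,0,0]},{"gripper":60,"travel":[0,0,0],"twist":[0,0,0]}]'
python3 - <<'E'
from h import *
s=bot.camera("scene");t=bot.camera("top")
cv2.imwrite("pics/c1.png",np.hstack([cv2.resize(t[190:300,300:400],(400,440),interpolation=2),cv2.resize(s[180:290,235:335],(400,440),interpolation=2)])[:,:,::-1])
E
```

```text
time: 3.35
ee_pos: [0.5722, -0.1268, 0.2388]
tcp_rot: [-179.9, 0.0, 68.9]
wrist_force: [-0.4, -0.0, -0.8]
opening: 0.0596
grasp_force: 0.0
```

View pics/c1.png

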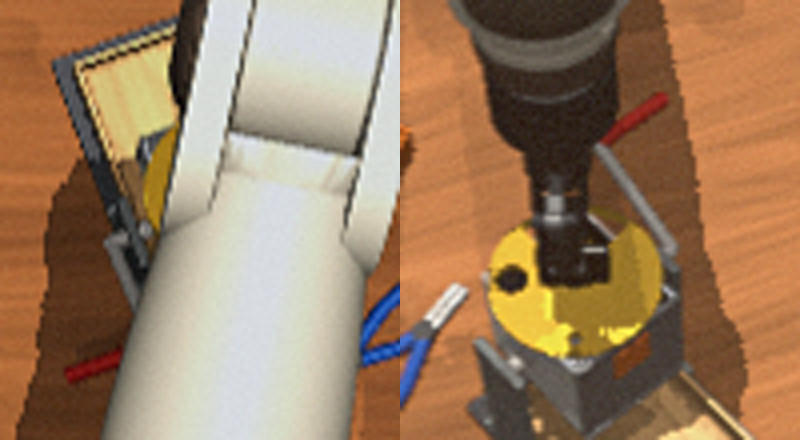

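The top view is hidden by the arm. In the scene view the fingers hang over the knob at crop (565,260), one on each side. I'll descend and close.

```bash
python3 -m crank '[{"gripper":60,"travel":[0,0,20],"twist":[0,0,0]},{"gripper":60,"travel":[0,0,20],"twist":[0,0,0]},{"gripper":60,"travel":[0,0,9],"twist":[0,0,0]},{"gripper":8,"travel":[0,0,0],"twist":[0,0,0]},{"gripper":8,"travel":[0,0,0],"twist":[0,0,0]},{"gripper":8,"travel":[0,0,0],"twist":[0,0,0]},{"gripper":8,"travel":[0,0,0],"twist":[0,0,0]}]' 40
python3 -c "
from h import *
o,R=pose();print(o['ee_pos'],o['tcp_rot'],o['wrist_force'],o['torque'],o['opening'],o['grasp_force'])"
```

```text
time: 4.32
ee_pos: [0.5724, -0.1267, 0.1913]
tcp_rot: [180.0, -0.0, 68.9]
wrist_force: [-3.9, 3.3, 6.9]
opening: 0.013
grasp_force: 40.4
[ 0.57242239 -0.12665817  0.1913498 ] [ 1.79998031e+02 -4.45083244e-02  6.89373507e+01] [-3.85945094  3.25819124  6.92558888] [0.97402877 1.3126979  0.09283687] 0.013034050791016147 40.44386386871338
```

```bash
python3 -m crank '[{"gripper":8,"travel":[0,0,-2],"twist":[0,0,-0.08]},{"gripper":8,"travel":[0,0,0],"twist":[0,0,-0.15]},{"gripper":8,"travel":[0,0,0],"twist":[0,0,-0.15]},{"gripper":8,"travel":[0,0,0],"twist":[0,0,-0.15]},{"gripper":8,"travel":[0,0,0],"twist":[0,0,-0.15]},{"gripper":8,"travel":[0,0,0],"twist":[0,0,-0.15]},{"gripper":8,"travel":[0,0,0],"twist":[0,0,-0.15]},{"gripper":8,"travel":[0,0,0],"twist":[0,0,-0.15]}]'
python3 -m crank '[{"gripper":8,"travel":[0,0,0],"twist":[0,0,-0.15]},{"gripper":8,"travel":[0,0,0],"twist":[0,0,-0.15]},{"gripper":8,"travel":[0,0,0],"twist":[0,0,-0.15]},{"gripper":8,"travel":[0,0,0],"twist":[0,0,-0.15]},{"gripper":8,"travel":[0,0,0],"twist":[0,0,-0.15]},{"gripper":8,"travel":[0,0,0],"twist":[0,0,-0.15]},{"gripper":8,"travel":[0,0,0],"twist":[0,0,-0.15]},{"gripper":8,"travel":[0,0,0],"twist":[0,0,-0.1]},{"gripper":8,"travel":[0,0,0],"twist":[0,0,0]},{"gripper":8,"travel":[0,0,0],"twist":[0,0,0]}]'
```

```text
time: 5.32
ee_pos: [0.5722, -0.1268, 0.1915]
tcp_rot: [-180.0, -0.1, 133.9]
wrist_force: [-0.2, 2.7, -5.4]
opening: 0.0132
grasp_force: 39.1
time: 6.58
ee_pos: [0.5721, -0.126, 0.1914]
tcp_rot: [179.8, -0.1, -160.4]
wrist_force: [-3.1, 6.4, -4.8]
opening: 0.013
grasp_force: 39.4
```

```bash
python3 -m crank '[{"gripper":60,"travel":[0,0,0],"twist":[0,0,0]},{"gripper":60,"travel":[0,0,0],"twist":[0,0,0]},{"gripper":60,"travel":[0,0,0],"twist":[0,0,0]},{"gripper":60,"travel":[0,0,-35],"twist":[0,0,0]},{"gripper":60,"travel":[0,0,-35],"twist":[0,0,0]},{"gripper":60,"travel":[27,39,0],"twist":[0,0,0]},{"gripper":60,"travel":[27,39,0],"twist":[0,0,0]},{"gripper":60,"travel":[26,39,0],"twist":[0,0,0]}]'
python3 -m crank '[{"gripper":50,"travel":[0,0,0],"twist":[0,0,0.175]},{"gripper":50,"travel":[0,0,0],"twist":[0,0,0.175]},{"gripper":50,"travel":[0,0,0],"twist":[0,0,0.175]},{"gripper":50,"travel":[0,0,0],"twist":[0,0,0.175]},{"gripper":50,"travel":[0,0,0],"twist":[0,0,0.175]},{"gripper":50,"travel":[0,0,0],"twist":[0,0,0.175]},{"gripper":50,"travel":[0,0,0],"twist":[0,0,0.175]},{"gripper":50,"travel":[0,0,0],"twist":[0,0,0.175]},{"gripper":50,"travel":[0,0,0],"twist":[0,0,0.175]},{"gripper":50,"travel":[0,0,0],"twist":[0,0,0]}]'
python3 - <<'E'
from h import *
o,R=pose(); print(o["q"].round(1)); print(R.inv().apply(np.array([.4575,-.043,.156])-o["ee_pos"])*1000)
s=bot.camera("scene");t=bot.camera("top")
print(*dialmeas(t,19,np.array([.5723,-.1272])),sep="\n")
cv2.imwrite("pics/c2.png",np.hstack([cv2.resize(t[190:300,300:400],(400,440),interpolation=2),cv2.resize(s[180:290,235:335],(400,440),interpolation=2)])[:,:,::-1])
E
```

```text
time: 7.58
ee_pos: [0.457, -0.0431, 0.2625]
tcp_rot: [-180.0, 0.0, -160.5]
wrist_force: [0.3, 0.8, 0.6]
opening: 0.0601
grasp_force: 0.0
time: 8.82
ee_pos: [0.4582, -0.0438, 0.2625]
tcp_rot: [180.0, 0.0, 109.4]
wrist_force: [-0.2, -0.4, -0.4]
opening: 0.0502
grasp_force: 0.0
[-5.5 -6.5  2.3 98.7 -0.  65.2]
[  0.99008639  -0.45447279 106.53022151]
(49, [351.5, 222.6], np.float64(41.8), np.float64(1.5))
(186, [370.9, 231.6], np.float64(39.2), np.float64(271.8))
(517, [353.2, 244.7], np.float64(23.8), np.float64(131.7))
```

View pics/c2.png

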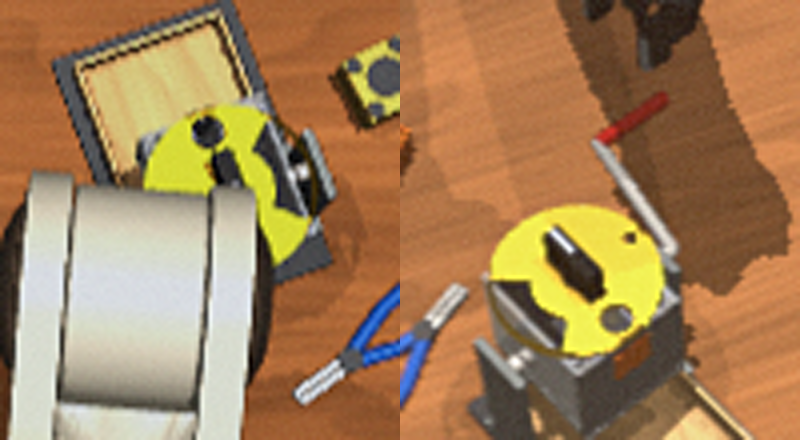

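The 22 mm hole is now on the pouring side at crop (208,130), above the orange mark in the scene view. It measures about 1.5° off, which is within tolerance. Now the lever.

```bash
python3 -m crank '[{"gripper":50,"travel":[0,0,40],"twist":[0,0,0]},{"gripper":50,"travel":[0,0,40],"twist":[0,0,0]},{"gripper":50,"travel":[0,0,26],"twist":[0,0,0]},{"gripper":9,"travel":[0,0,0],"twist":[0,0,0]},{"gripper":9,"travel":[0,0,0],"twist":[0,0,0]},{"gripper":9,"travel":[0,0,0],"twist":[0,0,0]},{"gripper":9,"travel":[0,0,0],"twist":[0,0,0]}]' 20
python3 - <<'E'
from h import *
o,R=pose(); print(o["ee_pos"],o["tcp_rot"],o["wrist_force"],o["opening"],o["grasp_force"])
for k in range(0,125,10):
    a=np.radians(-60+k); print(k,(90*np.sin(a)+78).round(1),(90*np.cos(a)-45).round(1))
E
```

```text
time: 9.8
ee_pos: [0.4588, -0.0436, 0.1576]
tcp_rot: [179.9, 0.0, 109.3]
wrist_force: [0.6, 0.1, 4.6]
opening: 0.011
grasp_force: 20.7
[ 0.45879812 -0.04363964  0.15764261] [1.79880825e+02 4.70201034e-02 1.09331245e+02] [0.64872822 0.09239938 4.57619725] 0.01102629325398963 20.708270967006683
0 0.1 0.0
10 9.1 12.9
20 20.1 23.9
30 33.0 32.9
40 47.2 39.6
50 62.4 43.6
60 78.0 45.0
70 93.6 43.6
80 108.8 39.6
90 123.0 32.9
100 135.9 23.9
110 146.9 12.9
120 155.9 0.0
```

```bash
python3 -m crank '[{"gripper":9,"travel":[0,9,-13],"twist":[0,0,0]},{"gripper":9,"travel":[0,11,-11],"twist":[0,0,0]},{"gripper":9,"travel":[0,13,-9],"twist":[0,0,0]},{"gripper":9,"travel":[0,14,-7],"twist":[0,0,0]},{"gripper":9,"travel":[0,15,-4],"twist":[0,0,0]},{"gripper":9,"travel":[0,16,-1],"twist":[0,0,0]}]'
```

```text
time: 10.55
ee_pos: [0.5314, -0.0181, 0.2024]
tcp_rot: [-179.9, 0.0, 109.3]
wrist_force: [-5.8, -2.6, 2.9]
opening: 0.0112
grasp_force: 20.8
```

```bash
python3 -m crank '[{"gripper":9,"travel":[0,16,1],"twist":[0,0,0]},{"gripper":9,"travel":[0,15,4],"twist":[0,0,0]},{"gripper":9,"travel":[0,14,7],"twist":[0,0,0]},{"gripper":9,"travel":[0,13,9],"twist":[0,0,0]},{"gripper":9,"travel":[0,11,11],"twist":[0,0,0]},{"gripper":9,"travel":[0,9,13],"twist":[0,0,0]},{"gripper":9,"travel":[0,1,2],"twist":[0,0,0]},{"gripper":9,"travel":[0,0,0],"twist":[0,0,0]},{"gripper":9,"travel":[0,0,0],"twist":[0,0,0]},{"gripper":9,"travel":[0,0,0],"twist":[0,0,0]},{"gripper":9,"travel":[0,0,0],"twist":[0,0,0]},{"gripper":9,"travel":[0,0,0],"twist":[0,0,0]}]'
python3 -m crank '[{"gripper":9,"travel":[0,0,0],"twist":[0,0,0]},{"gripper":9,"travel":[0,0,0],"twist":[0,0,0]},{"gripper":9,"travel":[0,0,0],"twist":[0,0,0]},{"gripper":9,"travel":[0,0,0],"twist":[0,0,0]},{"gripper":9,"travel":[0,0,0],"twist":[0,0,0]},{"gripper":9,"travel":[0,0,0],"twist":[0,0,0]}]'
python3 - <<'E'
from h import *
s=bot.camera("scene");t=bot.camera("top")
cv2.imwrite("pics/c3.png",np.hstack([cv2.resize(t[170:280,300:400],(400,440),interpolation=2),cv2.resize(s[220:330,245:345],(400,440),interpolation=2)])[:,:,::-1])
E
```

```text
time: 12.05
ee_pos: [0.6055, 0.0079, 0.1548]
tcp_rot: [-179.9, 0.0, 109.3]
wrist_force: [-6.7, -1.0, 5.1]
opening: 0.0106
grasp_force: 22.0
time: 12.8
ee_pos: [0.6055, 0.008, 0.1548]
tcp_rot: [-179.9, 0.0, 109.3]
wrist_force: [-6.9, -1.3, 5.1]
opening: 0.0112
grasp_force: 22.0
```

View pics/c3.png

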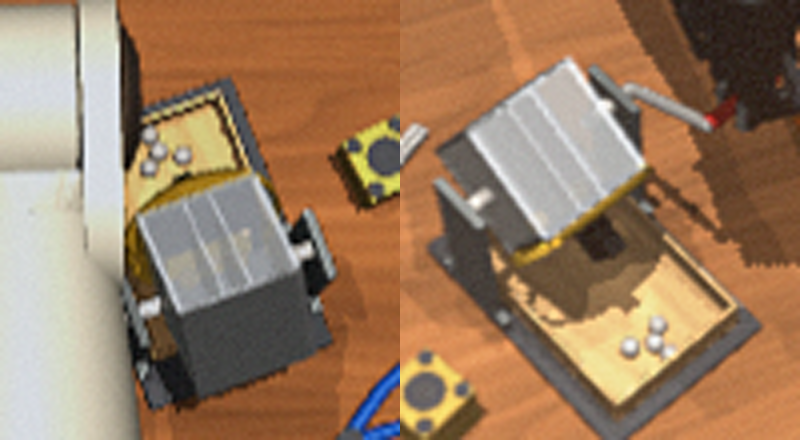

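Four steel balls lie in the tray: in the crop's top view at (150,133), (158,152), (182,155) and (150,167), and four again in the scene view. Tipping back.

```bash
python3 -m crank '[{"gripper":9,"travel":[0,-10,-15],"twist":[0,0,0]},{"gripper":9,"travel":[0,-11,-11],"twist":[0,0,0]},{"gripper":9,"travel":[0,-13,-9],"twist":[0,0,0]},{"gripper":9,"travel":[0,-14,-7],"twist":[0,0,0]},{"gripper":9,"travel":[0,-15,-4],"twist":[0,0,0]},{"gripper":9,"travel":[0,-16,-1],"twist":[0,0,0]},{"gripper":9,"travel":[0,-16,1],"twist":[0,0,0]},{"gripper":9,"travel":[0,-15,4],"twist":[0,0,0]},{"gripper":9,"travel":[0,-14,7],"twist":[0,0,0]},{"gripper":9,"travel":[0,-13,9],"twist":[0,0,0]},{"gripper":9,"travel":[0,-11,11],"twist":[0,0,0]},{"gripper":9,"travel":[0,-9,13],"twist":[0,0,0]}]'
python3 -m crank '[{"gripper":9,"travel":[0,-1.5,3],"twist":[0,0,0]},{"gripper":9,"travel":[0,0,0],"twist":[0,0,0]},{"gripper":9,"travel":[0,0,0],"twist":[0,0,0]}]'
```

```text
time: 14.4
ee_pos: [0.4589, -0.0437, 0.1581]
tcp_rot: [179.7, 0.1, 109.3]
wrist_force: [7.2, 2.2, 4.5]
opening: 0.011
grasp_force: 21.0
time: 14.78
ee_pos: [0.4584, -0.0439, 0.1568]
tcp_rot: [179.6, 0.1, 109.3]
wrist_force: [4.4, 3.2, 14.2]
opening: 0.0109
grasp_force: 22.0
```

```bash
python3 -m crank '[{"gripper":50,"travel":[0,0,0],"twist":[0,0,0]},{"gripper":50,"travel":[0,0,0],"twist":[0,0,0]},{"gripper":50,"travel":[0,0,0],"twist":[0,0,0]},{"gripper":50,"travel":[0,0,-30],"twist":[0,0,0]},{"gripper":50,"travel":[0,0,-40],"twist":[0,0,0]},{"gripper":50,"travel":[0,0,-40],"twist":[0,0,0]},{"gripper":50,"travel":[50,0,0],"twist":[0,0,0]},{"gripper":50,"travel":[50,0,0],"twist":[0,0,0]},{"gripper":50,"travel":[50,0,0],"twist":[0,0,0]},{"gripper":50,"travel":[50,0,0],"twist":[0,0,0]},{"gripper":50,"travel":[0,0,0],"twist":[0,0,0]},{"gripper":50,"travel":[0,0,0],"twist":[0,0,0]}]'
python3 - <<'E'
from h import *
s=bot.camera("scene");t=bot.camera("top")
print(*dialmeas(t,19,np.array([.5723,-.1272])),sep="\n")
for c in blobs(t,(0,150,80),(6,255,255),(300,180,400,300))[:1]: r=cv2.minAreaRect(c);print(r,plane("top",r[0],.175))
for c in blobs(s,(0,150,80),(6,255,255),(240,195,340,330))[:1]: r=cv2.minAreaRect(c);print(r,plane("scene",r[0],.175))
cv2.imwrite("pics/c4.png",np.hstack([cv2.resize(t[190:300,300:400],(400,440),interpolation=2),cv2.resize(s[200:330,235:353],(400,440),interpolation=2)])[:,:,::-1])
E
```

```text
time: 16.27
ee_pos: [0.3906, 0.1444, 0.2632]
tcp_rot: [-180.0, 0.0, 109.4]
wrist_force: [0.3, 0.4, 0.1]
opening: 0.0499
grasp_force: 0.0
(47, [351.6, 222.8], np.float64(41.1), np.float64(1.7))
(187, [370.9, 231.7], np.float64(39.1), np.float64(271.5))
(120, [357.2, 236.6], np.float64(1.0), np.float64(359.7))
(6, [341.0, 243.5], np.float64(47.2), np.float64(92.0))
((326.7680358886719, 279.89691162109375), (4.523136138916016, 23.04645538330078), 68.96248626708984) [ 0.45929333 -0.0435772   0.175     ]
((292.9615173339844, 209.1923065185547), (3.60555100440979, 20.246557235717773), 56.30992889404297) [ 0.45602257 -0.04103149  0.175     ]
```

View pics/c4.png

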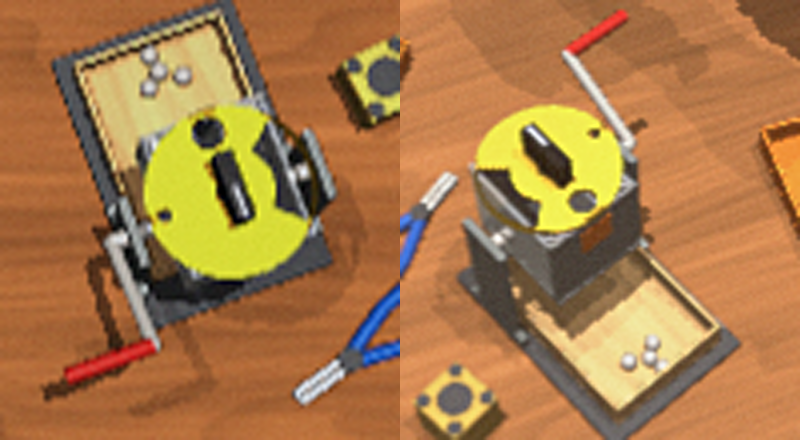

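The canister is upright again, with the bar back at top pixel (327,280), the same as at the start. The dial still has the 22 mm hole over the outlet at crop (208,132). The four steel balls are in the tray, and the tray, pliers and doming block have not moved.

```bash
python3 -c "
from workcell import bot
print(bot.job_done())"
```

```text
the job is handed in; nothing more can be done
None
```

Job handed in: the dial is set to the 22 mm hole (about 1.5° off), all four steel balls are in the tray, the canister is back upright with no brass ball seen in the tray, and the tray, pliers and doming block have not moved.

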